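# Swing the hot-water spout over the bowl on the scale

## Robot

A 7-joint arm with a two-finger parallel gripper is mounted at the origin on the work surface. World frame = base frame: x ahead of the robot, y to its left, z up, the work surface at z = 0. Lengths are in mm, angles in rad, forces in N, time in s.
With the tool pointing down it reaches from about 425 to 925 mm from the base axis. Payload 6.8 kg.
Tool frame: the origin (TCP) lies midway between the tips of the shut fingers; the grasp point (between the pads) lies 19 mm behind it; z points along the fingers, y is the line along which they close (so a half turn about z gives the same grasp; the last joint's range is limited). The gripper opens to 88 mm and grips with 3 to 60 N. Pads are 20 mm wide; open, the fingers measure 115 mm over their backs; the gripper's body (75 mm by 178 mm) begins 61 mm behind the grasp point.
Start: joints at [1.208, 0.477, 0.022, 1.555, -0.011, 1.109, -0.083], TCP at [170.143, -653.222, 222.664] pointing down, gripper open.
Joint ranges: [-2.96, 2.96], [-0.34, 2.1], [-1.41, 1.46], [0.24, 2.44], [-1.37, 4.51], [0.17, 1.92], [-2.96, 2.96]. Speed limits (rad/s): [2.39, 2.39, 3.14, 3.14, 3.14, 3.14, 3.14].

## Interface

Orientations are given as a unit quaternion [w, x, y, z].
In Python, from plant import r gives the robot as it stands.
- The arm moves only by the tool drive_tool, never from a script. Its argument "rows" is a list of rows, each a list of 7 numbers: the shift along the world's x, y, z in mm, then the turn, a rotation vector about the world's x, y, z in degrees, then the finger opening in mm, from 0 to 87.8. In form: [[tx, ty, tz, ax, ay, az, fingers], ...]. A call has 1 to 12 rows; each row is the pose to reach, as a shift and turn from the pose commanded when the call began; what a row does not reach only later rows make up. A row lasts 1/8 s, in which the tool goes at most 62.5 mm and 10.7 degrees, less where a joint would pass 70% of its speed; a pose out of reach is approached as far as the arm can. A call with a gripper value outside its range is refused whole. The fingers move at their own pace and stop on an object; the grip force is fixed at half the most. Time passes only in rows, so rows that repeat a pose let the fingers close. It gives the time, the measured TCP pose, the force, the opening and the grip force at its end, in the units of the state.
- r.get_obs(): the state, without advancing time (a new reading comes with each control period).
- r.capture(name): name is "side" or "top" or "wrist"; returns a dict with "pixels" (420x560x3 uint8, red, green, blue), "depth" (420x560 float32, mm along the optical axis (not along the pixel's ray), 0 where there is no reading), "fx", "fy", "cx", "cy" (pixels), "dist" ([k1, k2, p1, p2, k3] as OpenCV has them; the pictures are not rectified), "cam_to_world" (4x4, takes a point from camera to world coordinates). Camera axes: x right, y down, z forward; pixel columns grow to the right and rows downward; lengths in mm; the calibration is good to about 2 mm. A picture is of the moment at which its call begins.
- r.sign_off(): hands the job in; it is judged then, once.
The state is a dict: "time_s": time; "joint_pos": joint angles; "joint_vel": joint speeds; "joint_torque": joint torques, N m; "tool_pos": TCP position; "tool_rot": TCP orientation; "contact_force": force on the tool from outside, world axes, zero at the start; "moment": the same for the moment, N m; "gripper_width": opening from 0.0 (shut) to 1.0 (fully open); "grip_force": force on a finger pad.
Only numpy, scipy, OpenCV 4.12 (cv2) and the standard library are available. Lean on these libraries where they do the work, as an engineer would, in place of code of your own. Each camera call takes 0.05 s, during which the arm holds its last target. There are 200 camera calls.

## Task

Turn the hot-water tower's swivelling spout so that its outlet is over the middle of the bowl that stands on the scale, ready to fill it, and leave it at rest there. Leave the bowl where it stands on the scale and do not disturb the second bowl and the spoon beside the tower.

Things in the scene. Friction and masses are not known exactly. Their poses are not given: they have to be found in the camera images.
- spout (a joint): swivel of the hot-water tower's spout, an upright hinge. 0: the spout points to the tower's front; it grows anticlockwise seen from above; stops at -2.3 and +2.3 rad. It swings freely with very light friction (about 0.2 N at its end), coasts only a few degrees after a gentle push and stays where it comes to rest. It does not lift or tilt.
- tower_axis (a point): point on the swivel's upright axis, 190 mm above the table (the tube's height); its -x axis is the spout's direction at joint 0. The tower is a steel column fixed to the table, 44 mm in diameter, foot 90 mm, small black lever at its back (60 mm out, 95 to 155 mm high). Its swivel cap (48 mm in diameter, top at 208 mm) carries the spout; the tower itself does not turn.
- outlet (a point): the outlet of the spout: centre of the lower end of its down-turned tip, 150 mm from the tower's axis, 138 mm above the table. The spout is a steel tube 16 mm in diameter that runs level from the axis (centre line 190 mm above the table) to 135 mm out, then bends down; the tip is 22 mm in diameter from 138 to 160 mm high. Below the tube there is open air.
- bowl_mouth (a point): centre of the mouth of the bowl to be filled: a white ceramic cupping bowl, 110 mm across the rim, 65 mm high, loose, 0.3 kg, standing on the scale (its rim is 87 mm above the table). This point is at rim height; z is up.
- scale: the brewing scale: a flat black slab 135 x 150 x 22 mm with a steel top plate, fixed to the table; origin at the centre of its underside. It stands to one side or the other of the spout, the second bowl on the opposite side.
- other_bowl_mouth (a point): centre of the mouth of the second, identical bowl, which stands directly on the table (rim 65 mm high), under the spout's swing on the other side. Bystander.
- spoon: steel spoon, 170 mm long, lying on the table between the tower and the robot. Bystander. More such bowls stand behind the tower.
There are look-alikes about, which are no part of the job. What is shaped like the part that bears bowl_mouth but orange is not meant. There is more than one size of the part that bears spout; the job needs the largest.

How it is judged (in metres and radians):
At the end, for the whole second after the job is handed in: The outlet is within 27 mm, seen from above, of the centre of the mouth of the bowl on the scale; the spout is at rest; that bowl stands upright, within 15 mm of where it was (horizontal distance between outlet and bowl_mouth below 0.027 m and velocity of joint spout between -0.05 and 0.05 rad/s and distance of bowl_mouth from where it was at the start of the episode below 0.015 m and angle between bowl_mouth's own z axis and vertical below 0.1 rad); the robot touches nothing.
It fails at once if the bowl on the scale is shoved (more than 20 mm) (distance of bowl_mouth from where it was at the start of the episode above 0.02 m).
It fails at once if the second bowl beside the tower or the spoon is moved more than 20 mm (distance of any of other_bowl_mouth, spoon from where it was at the start of the episode above 0.02 m).
It also fails if it takes over 38 s, if anything falls off the work surface, if the arm or the gripper's body presses on something with over 40 N, if the wrist force passes 120 N, or if a joint passes its speed limit or range.

## Working session

There is one attempt and no reset: what is moved stays moved. The work goes in short steps, Python scripts to look and compute and a tool call to move; the robot and the scene stay as the last step left them, time stands still between calls to the robot, and variables do not carry over. Pictures are saved under pics/ and viewed, at most 10 in all, crops included, and the job is handed in when it is done.

Besides the shell and the picture viewer there is one more tool, called after ">>>" in YAML: its name, and indented under it one key for each argument. drive_tool: Moves the arm, as the interface text tells. Its arguments: {"type":"object","properties":{"rows":{"type":"array","items":{"type":"array","items":{"type":"number"}}}},"required":["rows"]}

```bash
mkdir -p pics
cat > h.py <<'E'
import numpy as np, cv2, pickle
from plant import r
def cap(n,f):
    c=r.capture(n); cv2.imwrite(f'pics/{f}.png',c['pixels'][...,::-1]); pickle.dump(c,open(f'pics/{f}.pkl','wb')); return c
def ld(f): return pickle.load(open(f'pics/{f}.pkl','rb'))
def ray(c,uv):
    K=np.array([[c['fx'],0,c['cx']],[0,c['fy'],c['cy']],[0,0,1]])
    p=cv2.undistortPoints(np.float32(uv).reshape(-1,1,2),K,np.array(c['dist'],float)).reshape(-1,2)
    return np.c_[p,np.ones(len(p))]
def plane(c,uv,z):
    T=np.array(c['cam_to_world']); d=ray(c,uv)@T[:3,:3].T; o=T[:3,3]
    return o+d*((z-o[2])/d[:,2])[:,None]
def cloud(c):
    T=np.array(c['cam_to_world']); v,u=np.mgrid[:420,:560]
    p=ray(c,np.c_[u.ravel(),v.ravel()].astype(np.float32))*c['depth'].reshape(-1,1)
    return (p@T[:3,:3].T+T[:3,3]).reshape(420,560,3)
E
python3 -c "
from h import *
for n in('top','side'): 
    c=cap(n,n+'1'); print(np.round(c['cam_to_world'],2).tolist())
o=r.get_obs();print(o['time_s'],o['tool_pos'],o['tool_rot'])"
```

```text
[[-0.03, -0.98, 0.22, 223.15], [-1.0, 0.03, -0.0, -96.07], [-0.0, -0.22, -0.98, 1280.55], [0.0, 0.0, 0.0, 1.0]]
[[0.91, -0.32, 0.26, 263.16], [-0.41, -0.68, 0.61, -642.59], [-0.02, -0.66, -0.75, 824.76], [0.0, 0.0, 0.0, 1.0]]
0.1 [ 169.99486406 -652.68944397  221.78981845] [-7.92947077e-04  9.91895735e-01  1.27051959e-01 -1.50458676e-04]
```

View pics/top1.png

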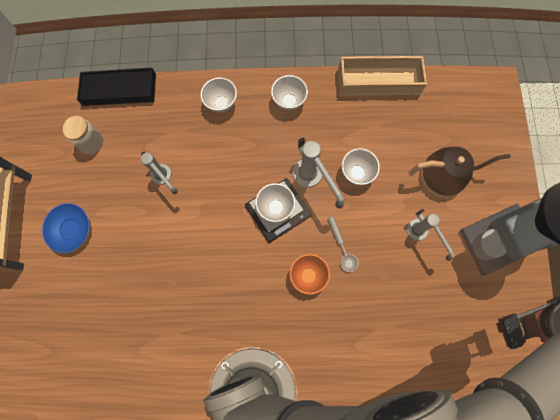

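View pics/side1.png

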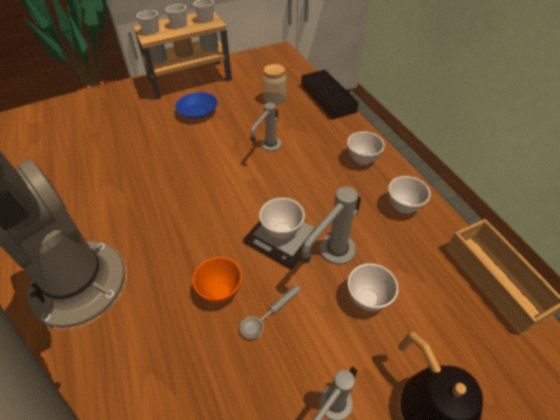

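The top view shows the largest tower with its cap at about (311,150) and its spout tip at about (341,203). The white bowl on the scale is at (275,203), the second bowl at (360,167), and the spoon runs from (335,220) to (348,264). The side view agrees. Next I'll measure them.

```bash
python3 -c "
from h import *
c=ld('top1');P=cloud(c);im=c['pixels'].astype(int)
def reg(u0,u1,v0,v1,z0,z1):
    q=P[v0:v1,u0:u1].reshape(-1,3);return q[(q[:,2]>z0)&(q[:,2]<z1)]
cap_=reg(295,330,135,168,201,215);print('cap',len(cap_),cap_.mean(0),cap_.min(0),cap_.max(0))
tb=reg(305,355,150,215,175,201);print('tube',len(tb),tb.min(0),tb.max(0));
(cx,cy),rad=cv2.minEnclosingCircle(cap_[:,:2].astype(np.float32));print('cap circ',cx,cy,rad)
d=cv2.fitLine(tb[:,:2].astype(np.float32),cv2.DIST_HUBER,0,.01,.01).ravel();print('line',d)
print('far',np.sort(np.linalg.norm(tb[:,:2]-[cx,cy],axis=1))[-5:])
for n,w,z0,z1 in(('bowl',(245,305,175,230),76,95),('other',(335,385,140,195),57,72)):
    b=reg(*w,z0,z1);e=cv2.minEnclosingCircle(b[:,:2].astype(np.float32));print(n,len(b),e)
sp=reg(325,365,215,280,4,40);print('spoon',sp.min(0),sp.max(0))
# colour check: bowl ellipses
hsv=cv2.cvtColor(c['pixels'],cv2.COLOR_RGB2HSV);m=((hsv[...,1]<50)&(hsv[...,2]>120)).astype('uint8')
for n,w,z in(('bowl',(245,305,175,230),87),('other',(335,385,140,195),65)):
    k=np.zeros_like(m);k[w[2]:w[3],w[0]:w[1]]=m[w[2]:w[3],w[0]:w[1]]
    cs=max(cv2.findContours(k,0,1)[0],key=cv2.contourArea);q=plane(c,cs.reshape(-1,2),z);print(n,cv2.minEnclosingCircle(q[:,:2].astype(np.float32)))
s=ld('side1');Q=cloud(s);q=Q[:,:].reshape(-1,3);q=q[(abs(q[:,2]-208)<6)&(np.hypot(q[:,0]-cx,q[:,1]-cy)<60)];print('side cap',len(q),cv2.minEnclosingCircle(q[:,:2].astype(np.float32)))
o=r.get_obs();print(o['tool_pos'],cv2.Rodrigues(np.eye(3))[0].T)
from scipy.spatial.transform import Rotation as R
w=o['tool_rot'];print(R.from_quat([*w[1:],w[0]]).as_matrix().round(2))
"
```

```text
cap 258 [ 620.13758702 -176.38619842  206.69754833] [ 573.20129781 -199.18827754  201.16592793] [ 643.63866161 -152.62164503  213.3638893 ]
tube 362 [ 481.18159167 -252.89628087  175.38245742] [ 616.30875053 -159.86677467  200.97899934]
cap circ 608.1406860351562 -183.35545349121094 38.309146881103516
line [ 8.6507708e-01  5.0163895e-01  5.4365839e+02 -2.1620459e+02]
far [140.26220108 140.58894101 140.69006021 141.18746344 141.49037913]
bowl 262 ((513.4078369140625, -78.82037353515625), 55.245487213134766)
other 208 ((618.9856567382812, -326.6440734863281), 56.064579010009766)
spoon [ 304.45808176 -333.19318144    4.0248551 ] [ 489.6074382  -210.84402674   38.47193004]
bowl ((502.7401428222656, -79.35295867919922), 73.8828353881836)
other ((617.3959350585938, -324.9689025878906), 55.017486572265625)
side cap 312 ((621.3455810546875, -179.15638732910156), 24.325838088989258)
[ 169.99486406 -652.68944397  221.78981845] [[0. 0. 0.]]
[[ 0.97  0.25 -0.  ]
 [ 0.25 -0.97  0.  ]
 [-0.   -0.   -1.  ]]
```

```bash
python3 -c "
from h import *
c=ld('top1');P=cloud(c)
for n,(u0,u1,v0,v1) in dict(grinder=(455,560,180,275),minitower=(400,456,205,262),kettle=(415,512,140,195)).items():
    q=P[v0:v1,u0:u1].reshape(-1,3);q=q[(q[:,2]>25)&(q[:,2]<700)]
    print(n,np.percentile(q,[1,99],axis=0).round().tolist())
s=cloud(ld('side1')).reshape(-1,3)
m=(s[:,0]>540)&(s[:,0]<700)&(s[:,1]>-260)&(s[:,1]<-100)&(s[:,2]>110)
A=np.array([620.5,-177.5])
# spout tube from side
t=s[(abs(s[:,2]-190)<12)&(np.hypot(*(s[:,:2]-A).T)>35)&(np.hypot(*(s[:,:2]-A).T)<160)]
a=np.degrees(np.arctan2(*(t[:,:2]-A).T[::-1]))%360;print('side spout ang',len(t),np.median(a),a.std())
t=P.reshape(-1,3);rr=np.hypot(*(t[:,:2]-A).T);t=t[(abs(t[:,2]-190)<12)&(rr>40)&(rr<160)]
a=np.degrees(np.arctan2(*(t[:,:2]-A).T[::-1]))%360;print('top spout ang',len(t),np.median(a),a.std())
q=s[(abs(s[:,2]-84)<6)&(np.hypot(s[:,0]-513,s[:,1]+79)<80)];print('side bowl',len(q),cv2.minEnclosingCircle(q[:,:2].astype(np.float32)))
"
```

```text
grinder [[312.0, -776.0, 26.0], [551.0, -600.0, 381.0]]
minitower [[337.0, -541.0, 30.0], [474.0, -470.0, 152.0]]
kettle [[537.0, -728.0, 29.0], [654.0, -471.0, 151.0]]
side spout ang 430 210.36575162399208 3.3972565560105923
top spout ang 283 207.44932699609458 3.4131292483435107
side bowl 361 ((514.2877197265625, -79.25653839111328), 55.76535415649414)
```

>>> drive_tool:
  rows:
    - [0,40,40,0,0,0,50]
    - [5,90,80,0,0,0,50]
    - [15,140,100,0,0,0,50]
    - [35,190,100,0,0,3,50]
    - [75,230,100,0,0,6,50]
    - [115,265,100,0,0,9,50]
    - [155,300,100,0,0,12,50]
    - [200,325,100,0,0,14,50]
    - [245,350,100,0,0,14,50]
    - [285,375,100,0,0,14,50]
    - [325,400,100,0,0,14,50]
    - [359,423,100,0,0,14,50]

```text
time_s: 1.6
tool_pos: [530.3, -229.0, 322.2]
tool_rot: [-0.0, 0.969, 0.247, -0.0]
contact_force: [0.1, -0.7, 0.4]
gripper_width: 0.566
grip_force: 0.0
```

>>> drive_tool:
  rows:
    - [0,0,0,0,0,0,50]
    - [0,0,0,0,0,0,50]
    - [0,0,0,0,0,0,50]
    - [0,0,0,0,0,0,50]

```text
time_s: 2.1
tool_pos: [528.4, -231.2, 322.8]
tool_rot: [0.0, 0.969, 0.246, -0.0]
contact_force: [0.2, 0.7, -0.2]
gripper_width: 0.572
grip_force: 0.0
```

```bash
python3 -c "
from h import *
cap('wrist','w1')
from scipy.spatial.transform import Rotation as R
o=r.get_obs();w=o['tool_rot'];print(o['time_s'],o['tool_pos'],o['gripper_width'],R.from_quat([*w[1:],w[0]]).as_matrix().round(3).tolist())"
```

```text
2.15 [ 528.53318475 -231.01418683  322.84144058] 0.5725920033814829 [[0.879, 0.477, 0.0], [0.477, -0.879, -0.0], [-0.0, 0.0, -1.0]]
```

View pics/w1.png

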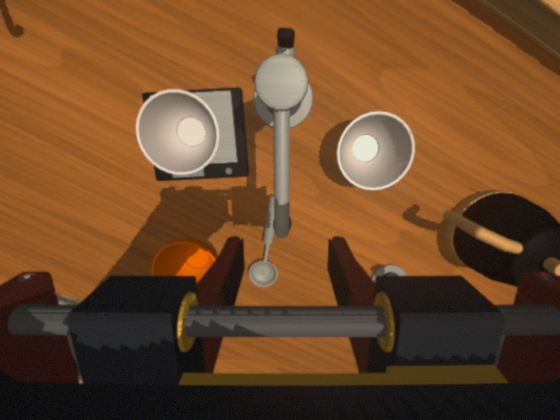

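The wrist view shows the spout running from (282,85) to (282,230), centred between the fingertips at columns 240 and 335. I'll lower the open fingers over it.

>>> drive_tool:
  rows:
    - [0,0,-40,0,0,0,50]
    - [0,0,-80,0,0,0,50]
    - [0,0,-110,0,0,0,50]
    - [0,0,-130,0,0,0,50]
    - [0,0,-145,0,0,0,50]
    - [0,0,-155,0,0,0,50]
    - [0,0,-155,0,0,0,36]
    - [0,0,-155,0,0,0,36]
    - [0,0,-155,0,0,0,36]
    - [0,0,-155,0,0,0,36]

```text
time_s: 3.4
tool_pos: [529.4, -230.3, 168.1]
tool_rot: [0.0, 0.969, 0.247, 0.0]
contact_force: [-0.8, 0.8, 0.0]
gripper_width: 0.412
grip_force: 0.0
```

>>> drive_tool:
  rows:
    - [-3,5.7,0,0,0,-3.5,36]
    - [-6,12.4,0,0,0,-7.5,36]
    - [-8.5,19.3,0,0,0,-11.5,36]
    - [-10.5,26.3,0,0,0,-15.5,36]
    - [-12,33.5,0,0,0,-19.5,36]
    - [-13,40.7,0,0,0,-23.5,36]
    - [-13.5,48,0,0,0,-27.5,36]
    - [-13.5,55.4,0,0,0,-31.5,36]
    - [-13,62.7,0,0,0,-35.5,36]
    - [-12,69.9,0,0,0,-39.5,36]
    - [-10.5,77.1,0,0,0,-43.5,36]
    - [-8.5,84.1,0,0,0,-47.5,36]

```text
time_s: 4.9
tool_pos: [520.7, -146.0, 167.9]
tool_rot: [0.0, 0.986, -0.165, 0.0]
contact_force: [0.4, -0.8, -0.5]
gripper_width: 0.408
grip_force: 0.1
```

>>> drive_tool:
  rows:
    - [1.9,5.2,0,0,0,-3,36]
    - [4,10.3,0,0,0,-6,36]
    - [6.3,15.3,0,0,0,-9,36]
    - [9,20.1,0,0,0,-12,36]
    - [11.3,24,0,0,0,-14.5,36]
    - [13.9,27.8,0,0,0,-17,36]
    - [16.6,31.5,0,0,0,-19.5,36]
    - [19.5,35.1,0,0,0,-22,36]
    - [21.9,37.9,0,0,0,-24,36]
    - [24.4,40.5,0,0,0,-26,36]
    - [27,43.1,0,0,0,-28,36]
    - [29,45,0,0,0,-29.5,36]

```text
time_s: 6.4
tool_pos: [549.7, -101.0, 167.8]
tool_rot: [-0.0, 0.912, -0.41, 0.0]
contact_force: [-0.3, 0.0, 0.8]
gripper_width: 0.412
grip_force: 0.1
```

>>> drive_tool:
  rows:
    - [0,0,0,0,0,0,36]
    - [0,0,0,0,0,0,36]
    - [0,0,0,0,0,0,36]
    - [0,0,0,0,0,0,36]

```text
time_s: 6.9
tool_pos: [549.6, -101.2, 167.7]
tool_rot: [0.0, 0.912, -0.41, -0.0]
contact_force: [0.2, 0.3, 0.0]
gripper_width: 0.413
grip_force: 0.0
```

```bash
cat > m.py <<'E'
from h import *
import sys
f=sys.argv[1]
A=np.array([621,-178.5])
for n in('side','top'):
    c=cap(n,n+f);t=cloud(c).reshape(-1,3);rr=np.hypot(*(t[:,:2]-A).T)
    a=np.degrees(np.arctan2(*(t[:,:2]-A).T[::-1]))%360
    k=(abs(t[:,2]-190)<12)&(rr>35)&(rr<(75 if f=='2' else 160))&(a>90)&(a<230)
    print(n,'spout',k.sum(),np.median(a[k]),a[k].std())
    q=t[(abs(t[:,2]-84)<6)&(np.hypot(t[:,0]-513,t[:,1]+79)<80)];print('bowl',len(q),cv2.minEnclosingCircle(q[:,:2].astype(np.float32)))
E
python3 m.py 2
```

```text
side spout 135 142.3128431340923 4.173859659901254
bowl 317 ((513.5023803710938, -77.7138671875), 57.04001998901367)
top spout 0 nan nan
bowl 0 ((0.0, 0.0), 0.0)
  return _methods._mean(a, axis=axis, dtype=dtype,
  ret = ret.dtype.type(ret / rcount)
  ret = _var(a, axis=axis, dtype=dtype, out=out, ddof=ddof,
  arrmean = um.true_divide(arrmean, div, out=arrmean,
  ret = ret.dtype.type(ret / rcount)
```

View pics/side2.png

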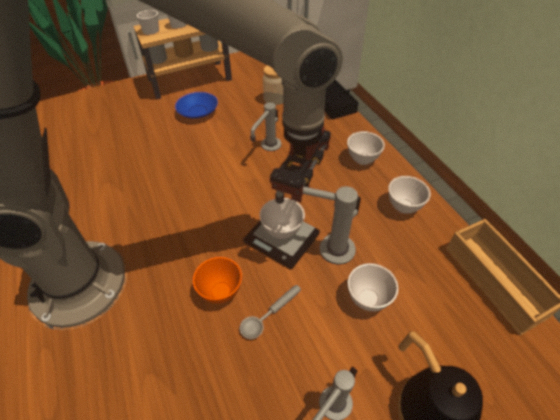

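The side view shows the tip at about (280,200), over the bowl and roughly 3° short of centre. I'll nudge it on, open the fingers, then lift clear and back away.

>>> drive_tool:
  rows:
    - [1.5,1.5,0,0,0,-1,36]
    - [3,3,0,0,0,-2,36]
    - [3,3,0,0,0,-2,36]
    - [3,3,0,0,0,-2,36]
    - [1,1,0,0,0,-2,50]
    - [-3,-3,0,0,0,-2,56]
    - [-3,-3,0,0,0,-2,56]
    - [-3,-3,0,0,0,-2,56]
    - [-3,-3,0,0,0,-2,56]
    - [-3,-3,20,0,0,-2,56]
    - [-3,-3,50,0,0,-2,56]
    - [-3,-3,90,0,0,-2,56]

```text
time_s: 8.5
tool_pos: [546.0, -103.9, 257.8]
tool_rot: [0.0, 0.905, -0.426, -0.001]
contact_force: [0.4, -0.1, -0.4]
gripper_width: 0.639
grip_force: 0.0
```

>>> drive_tool:
  rows:
    - [0,0,50,0,0,0,56]
    - [0,0,90,0,0,0,56]
    - [-10,60,120,0,0,0,56]
    - [-20,120,120,0,0,0,56]
    - [-30,180,120,0,0,0,56]
    - [-40,240,120,0,0,0,56]
    - [-50,300,120,0,0,0,56]
    - [-60,360,120,0,0,0,56]
    - [-60,360,120,0,0,0,56]
    - [-60,360,120,0,0,0,56]
    - [-60,360,120,0,0,0,56]
    - [-60,360,120,0,0,0,56]

```text
time_s: 10.0
tool_pos: [485.7, 257.9, 377.5]
tool_rot: [0.0, 0.906, -0.424, 0.0]
contact_force: [0.1, 0.2, 0.3]
gripper_width: 0.636
grip_force: 0.0
```

```bash
python3 m.py 3
```

```text
side spout 391 138.47076443933744 2.943371942619041
bowl 326 ((513.8145141601562, -79.56514739990234), 55.6534309387207)
top spout 294 136.12292752264202 3.4273821341701938
bowl 219 ((514.4555053710938, -78.82115173339844), 54.97573471069336)
```

View pics/top3.png

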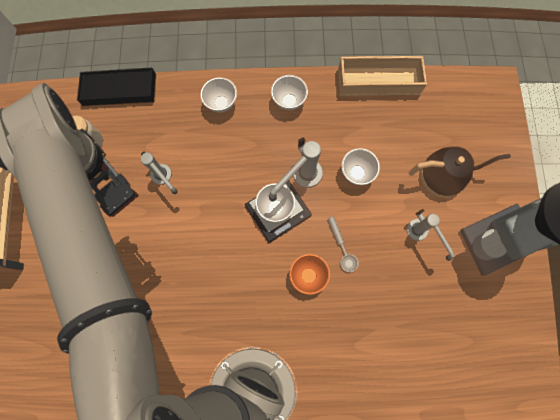

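The top view shows the spout tip at about (273,198), over the bowl at (275,203). It measures about 137.3° against a target of 137.2°. The bystanders haven't moved and the arm is clear.

```bash
python3 -c "
from plant import r
print(r.sign_off())"
```

```text
the job is handed in; nothing more can be done
None
```

I turned the spout over the middle of the bowl on the scale (about 137.3° measured, 137.2° wanted) and handed the job in at about 10 s; the second bowl and spoon look undisturbed, the arm is clear, and no verdict came back.

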